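# Zero and set the throttle valve on the pump test manifold

### The arm

A 6-joint arm with a two-finger parallel gripper is mounted at the origin on the work surface. World frame = base frame: x ahead of the robot, y to its left, z up, the work surface at z = 0. Lengths are in m, angles in rad, forces in N, time in s.
With the tool pointing down it reaches from about 0.275 to 0.85 m from the base axis. Payload 19 kg.
Tool frame: the origin (TCP) lies between the finger pads, 19 mm behind the fingertips; this is the grasp point; z points along the fingers, y is the line along which they close (so a half turn about z gives the same grasp; the last joint's range is limited). The gripper opens to 85 mm and grips with 20 to 120 N. Pads are 22 mm wide; open, the fingers measure 114 mm over their backs; the gripper's body (76 mm by 85 mm) begins 54 mm behind the grasp point. The pads swing forward as they close: fully open they stand 13 mm farther back than shut.
Start: joints at [-1.467, 0.15, 1.437, -0, 1.554, -0.134], TCP at [0.135, -0.559, 0.25] pointing down, gripper open.
Joint ranges: [-2.8, 2.8], [-0.68, 2.1], [0.12, 2.68], [-1.39, 4.53], [0.16, 2.79], [-2.81, 2.81]. Speed limits (rad/s): [1.89, 1.89, 2.22, 3.01, 3.01, 3.01].

### API

Orientations are given as a unit quaternion [x, y, z, w].
In Python, from station import observe, imaging, ticket gives the robot as it stands. The module is installed in compiled form; this text tells all that it offers.
- The arm moves only by the tool move_arm, never from a script. Its argument "plan" is a list of rows, each an object of numbers: "dx", "dy", "dz": the shift along the tool's x, y, z normalised to -1 to 1, where 1 is 25 cm; "ax", "ay", "az": the turn, a rotation vector about the tool's x, y, z normalised to -1 to 1, where 1 is 360 degrees; "claw": the opening, from -1 (shut) to 1 (fully open). In form: [{"dx": .., "dy": .., "dz": .., "ax": .., "ay": .., "az": .., "claw": ..}, ...]. A call has exactly 10 rows; each row is the pose to reach, as a shift and turn from the pose commanded when the call began, along the tool's axes at that moment, turning the shorter way round; what a row does not reach only later rows make up. A row lasts 1/12 s, in which the tool goes at most 41.7 mm and 7.16 degrees, less where a joint would pass 70% of its speed; a pose out of reach is approached as far as the arm can. A call with a number of a shift or a turn outside -1 to 1 is refused whole. A call with a gripper value outside its range is refused whole. The fingers move at their own pace and stop on an object; "newtons" is the grip in N (left out, the last holds). Time passes only in rows, so rows that repeat a pose let the fingers close, or fill a call up. It gives the time, the measured TCP pose, the force, the opening and the grip force at its end, in the units of the state.
- observe(): the state, without advancing time (a new reading comes with each control period).
- imaging.read_camera(name): name is "side" or "top" or "wrist"; returns the picture (480x640x3 uint8, red, green, blue); there is no depth.
- imaging.camera_info(name): a dict with "K" (3x3 intrinsics, pixels), "rvec" (rotation vector, rad) and "tvec" (3), from world to camera coordinates, as OpenCV has them; the wrist camera has in their place "T_tool_cam" (4x4, takes a point from camera to tool coordinates, whose origin is the TCP and whose axes are the flange's). Camera axes: x right, y down, z forward; pixel columns grow to the right and rows downward; lengths in m; the calibration is good to about 2 mm. A picture is of the moment at which its call begins: read the wrist's pose just before it. camera_info takes no time and is no camera call.
- ticket.job_done(): hands the job in; it is judged then, once.
The state is a dict: "clock": time; "joint_pos": joint angles; "joint_velocities": joint speeds; "joint_efforts": joint torques, N m; "ee_pos": TCP position; "tool_rot": TCP orientation; "ft_force": force on the tool from outside, world axes, zero at the start; "ft_torque": the same for the moment, N m; "grip_width": opening from 0.0 (shut) to 1.0 (fully open); "grasp_force": force on a finger pad.
Only numpy, scipy, OpenCV 4.12 (cv2) and the standard library are available. Lean on these libraries where they do the work, as an engineer would, in place of code of your own. Each camera call takes 0.05 s, during which the arm holds its last target. There are 200 camera calls.

### The job

Set the throttle valve on the pump test manifold, the one whose larger wheel carries an upright crank handle: turn it clockwise (seen from above) until it comes up against its closed stop, then back it off exactly two full turns. Finish still gripping the crank handle and keep hold of it there, because the pump is about to be started; leave the small plain wheel and the things lying about alone.

Things in the scene. Friction and masses are not known exactly. Their poses are not given: they have to be found in the camera images.
- big_wheel (a joint): angle of the large handwheel (vertical spindle, aluminium rim 142 mm across, top 132 mm above the bench): 0 = closed, against a solid stop; grows as it opens, anticlockwise seen from above; 6.283 is one turn; opens to 3.5 turns. Starts part-open by less than a turn. Turns stiffly (0.14 N m, 2 to 3 N at the crank handle), stays where left, does not rise or sink
- wheel_axis (a point): point on the large wheel's vertical turning axis, 168 mm above the bench, level with the middle of the crank handle (the wheel's nut, just under it, ends 138 mm above the bench). It does not move during the job
- grip (a point): middle of the crank handle: an upright black plastic cylinder, 22 mm across, 60 mm tall (135 to 195 mm above the bench), on the large wheel's rim 65 mm from its axis; the point lies on the handle's own axis, 33 mm above its foot. The handle spins freely on its pin, so a gripper holding it from above can carry it round without turning
- crank_handle: the same crank handle as a part; origin at the centre of its foot, z up; its yaw means nothing because it spins freely. The closed stop is hard: bring the handle up to it slowly (about 50 mm/s), or the force shoots up
- manifold: the test manifold, bolted to the bench: a dark steel plate 140 x 400 x 12 mm with a steel pipe along its y axis, blue valve bodies and a gauge. Origin on the bench right under the large wheel's axis; z up. The small wheel stands 170 mm along +y, the gauge (top 106 mm above the bench) 135 mm along -y
- small_rim (a point): a point on the rim of the small plain wheel (82 mm across, no crank handle, top 97 mm above the bench), 36 mm from that wheel's axis; it moves if the small wheel is turned. To be left alone
- screwdriver: screwdriver lying loose beside the manifold; origin at its underside or middle; to be left alone
- wrench: open-ended wrench lying loose; origin at its underside or middle; to be left alone
- bearing: steel ball-bearing ring, 62 mm across, 16 mm high; origin at its underside or middle; to be left alone
- carton: cardboard bearing carton, 75 x 75 x 30 mm; origin at its underside or middle; to be left alone
- flange: dark steel hub flange, 72 mm across, 32 mm high; origin at its underside or middle; to be left alone
- socket: steel socket standing upright, 26 mm across, 36 mm high; origin at its underside or middle; to be left alone
- hammer: hammer lying loose; origin at its underside or middle; to be left alone

How it is judged:
On the way:
1. the large wheel is closed against its stop (value of joint big_wheel below 0.06 rad), for 0.2 s.
At the end, for the whole second after the job is handed in: After the large wheel has been fully closed (within 0.06 rad of its stop for 0.2 s), it stands at rest two turns open (12.566 rad, within 0.2 rad or about 11 degrees), with the fingers still gripping the crank handle (more than 4 N, TCP within 40 mm of its middle) (value of joint big_wheel between 12.366 and 12.766 rad and contact force between the fingers and crank_handle above 4 N and distance between the grasp point and grip below 0.04 m and velocity of joint big_wheel between -0.1 and 0.1 rad/s); the arm keeps its last pose, push and grip.
It fails at once if the small wheel is turned (its rim moves over 15 mm) (distance of small_rim from where it was at the start of the episode above 0.015 m).
It fails at once if a thing lying about is pushed away (over 30 mm) (distance of any of screwdriver, wrench, bearing, carton, flange, socket, hammer from where it was at the start of the episode above 0.03 m).
It also fails if it takes over 72 s, if anything falls off the work surface, if the arm or the gripper's body presses on something with over 40 N, if the wrist force passes 120 N, or if a joint passes its speed limit or range.

## Working session

There is one attempt and no reset: what is moved stays moved. The work goes in short steps, Python scripts to look and compute and a tool call to move; the robot and the scene stay as the last step left them, time stands still between calls to the robot, and variables do not carry over. Pictures are saved under pics/ and viewed, at most 10 in all, crops included, and the job is handed in when it is done.

Besides the shell and the picture viewer there is one more tool, called after "Request:" as name(argument=value, ...), one argument or row to a line, values as JSON. move_arm: Moves the arm, as the interface text tells. Its arguments: {"type":"object","properties":{"plan":{"type":"array"},"newtons":{"type":"number"}},"required":["plan"]}

```bash
mkdir -p pics; python3 - <<'E'
from station import observe, imaging
import cv2,numpy as np
s=observe();print(s)
for n in("top","side"):
    im=imaging.read_camera(n);np.save(f"pics/{n}.npy",im);cv2.imwrite(f"pics/{n}1.png",im[:,:,::-1])
    print(n,imaging.camera_info(n))
print(imaging.camera_info("wrist"))
E
```

```text
{'clock': 0.0, 'joint_pos': array([-1.46696650e+00,  1.50942241e-01,  1.43804627e+00, -5.00204310e-05,
        1.55381496e+00, -1.33999970e-01]), 'joint_velocities': array([-0.00128659, -0.00163198,  0.00042549,  0.00033295, -0.00050111,
       -0.00068078]), 'joint_efforts': array([-4.79715221e-03, -7.13065982e+01, -5.70873535e+01, -6.20179035e-04,
        8.96143756e-03, -9.09105495e-06]), 'ee_pos': array([ 0.13540721, -0.55858056,  0.24939279]), 'tool_rot': array([ 9.92937717e-01,  1.18635256e-01, -1.58712095e-05, -6.05717501e-04]), 'ft_force': array([1.66879654, 0.05439965, 0.57801925]), 'ft_torque': array([0.00597133, 0.05229838, 0.00168098]), 'grasp_force': 0.0, 'grip_width': 1.0014518255307008}
top {'K': array([[558.50769413,   0.        , 312.12689017],
       [  0.        , 558.50769413, 242.18975643],
       [  0.        ,   0.        ,   1.        ]]), 'rvec': array([ 2.11613964, -2.15654054,  0.11617939]), 'tvec': array([0.12748846, 0.59819777, 1.09441867])}
side {'K': array([[474.08668011,   0.        , 318.89229988],
       [  0.        , 474.08668011, 246.80719107],
       [  0.        ,   0.        ,   1.        ]]), 'rvec': array([ 2.30850699, -0.45197154,  0.21219946]), 'tvec': array([-0.47972791,  0.29837189,  0.68705122])}
{'K': array([[345.90401569,   0.        , 319.3377072 ],
       [  0.        , 345.90401569, 234.85519679],
       [  0.        ,   0.        ,   1.        ]]), 'T_tool_cam': array([[-7.41090363e-04, -9.52361527e-01, -3.04970444e-01,
         7.89700610e-02],
       [ 9.99999655e-01, -5.91338698e-04, -5.83406966e-04,
         6.23805841e-06],
       [ 3.75273524e-04, -3.04970771e-01,  9.52361637e-01,
        -1.25838618e-01],
       [ 0.00000000e+00,  0.00000000e+00,  0.00000000e+00,
         1.00000000e+00]])}
```

View pics/top1.png

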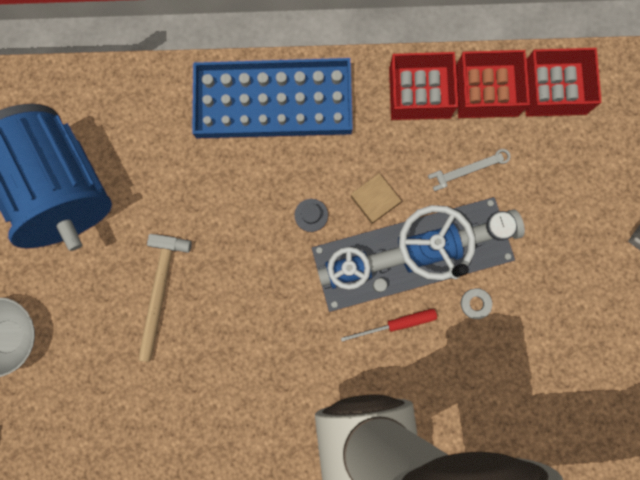

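View pics/side1.png

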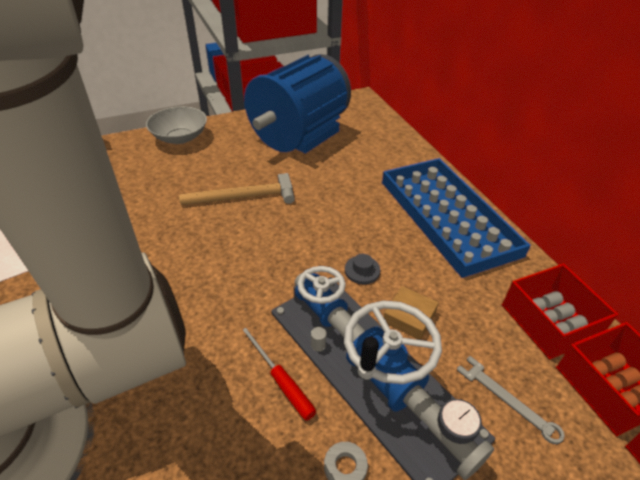

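Top view: large wheel hub at (437,243), black handle at (460,270), small wheel at (349,268). Side view: hub at (394,340), handle from (369,340) down to (369,370).

```bash
cat > h.py <<'E'
import numpy as np,cv2
from station import observe,imaging
from scipy.spatial.transform import Rotation as R
def ray(n,uv):
    c=imaging.camera_info(n);Rm=cv2.Rodrigues(c["rvec"])[0]
    d=Rm.T@np.linalg.inv(c["K"])@[uv[0],uv[1],1];return -Rm.T@c["tvec"],d/np.linalg.norm(d)
def onz(n,uv,z):
    o,d=ray(n,uv);return o+d*(z-o[2])/d[2]
def tri(a,b):
    A=np.zeros((3,3));B=np.zeros(3);rs=[ray("top",a),ray("side",b)]
    for o,d in rs:
        P=np.eye(3)-np.outer(d,d);A+=P;B+=P@o
    p=np.linalg.solve(A,B);return p,[np.linalg.norm(np.cross(p-o,d)) for o,d in rs]
E
python3 - <<'E'
from h import *
res={}
for n,(u0,u1,v0,v1),rad in(("top",(395,480,200,285),0),("side",(335,450,295,390),0)):
    im=np.load(f"pics/{n}.npy");m=np.zeros(im.shape[:2],np.uint8)
    sub=im[v0:v1,u0:u1].astype(int)
    w=((sub.min(2)>150)&(sub.max(2)-sub.min(2)<45));m[v0:v1,u0:u1]=w*255
    cs,_=cv2.findContours(m,cv2.RETR_EXTERNAL,cv2.CHAIN_APPROX_NONE)
    c=max(cs,key=lambda c:cv2.boundingRect(c)[2]);e=cv2.fitEllipse(cv2.convexHull(c));print(n,"rim",e)
    d=np.zeros_like(m);d[v0:v1,u0:u1]=(sub.max(2)<38)*255
    k,l,st,ce=cv2.connectedComponentsWithStats(d)
    for i in range(1,k):
        if st[i,4]>25: print(n,"dark",st[i],ce[i])
    res[n]=e[0]
    big=cv2.resize(im[v0:v1,u0:u1],None,fx=4,fy=4)[:,:,::-1];cv2.imwrite(f"pics/{n}_crop.png",big)
print(tri(res["top"],res["side"]));print(onz("top",res["top"],.132),onz("side",res["side"],.132))
E
python3 -c "
import cv2,numpy as np
a=cv2.imread('pics/top_crop.png');b=cv2.imread('pics/side_crop.png')
h=max(a.shape[0],b.shape[0]);p=lambda i:cv2.copyMakeBorder(i,0,h-i.shape[0],0,0,0)
cv2.imwrite('pics/both.png',np.hstack([p(a),p(b)]))"
```

```text
top rim ((435.0005187988281, 242.9051055908203), (72.99531555175781, 79.10887908935547), 76.25491333007812)
top dark [453 265  14  11  97] [458.65979381 269.90721649]
side rim ((392.28387451171875, 340.80694580078125), (78.07899475097656, 96.30726623535156), 106.39667510986328)
side dark [361 337  17  34 432] [368.75925926 353.15509259]
(array([ 0.58383827, -0.11744496,  0.12211574]), [np.float64(0.0005683947007946112), np.float64(0.0005683947007946404)])
[ 0.58199513 -0.11530312  0.132     ] [ 0.57995151 -0.12314843  0.132     ]
```

View pics/both.png

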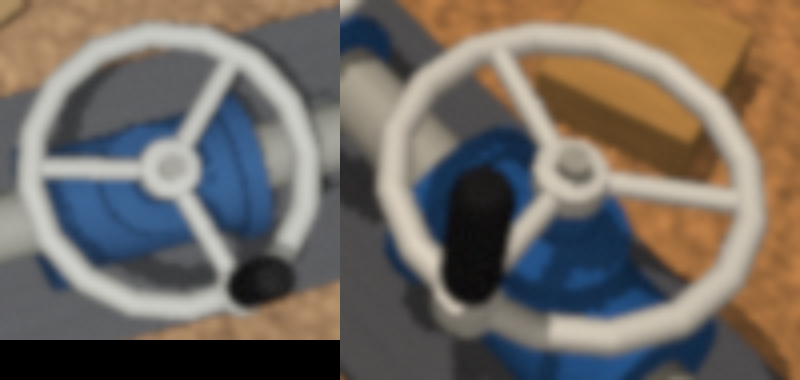

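The crop shows the hub nut at about (437.7,242) in top and (394.2,336.2) in side. The handle's dark extents are about (461,270) in top and (369,353) in side.

```bash
python3 - <<'E'
from h import *
print("nut",tri((437.7,242),(394.2,336.2)))
print("rim",tri((437.3,243),(393.3,341.5)))
cen={}
for n,(u0,u1,v0,v1) in(("top",(448,475,258,282)),("side",(355,380,330,376))):
    im=np.load(f"pics/{n}.npy")[v0:v1,u0:u1].astype(int)
    for t in (38,48,58):
        m=((im.max(2)<t)*255).astype(np.uint8);k,l,st,ce=cv2.connectedComponentsWithStats(m);i=1+np.argmax(st[1:,4]);print(n,t,st[i],ce[i]+[u0,v0]);
        if t==48: cen[n]=ce[i]+[u0,v0]
print("handle",tri(cen["top"],cen["side"]))
for z in(.135,.165,.195):print(z,onz("side",cen["side"],z),onz("top",cen["top"],z))
print(ray("top",(0,0))[0],ray("side",(0,0))[0])
E
```

```text
nut (array([ 0.58355762, -0.11972   ,  0.13672905]), [np.float64(0.0006488215307280381), np.float64(0.0006488215307280542)])
rim (array([ 0.58307304, -0.12102995,  0.12563022]), [np.float64(0.0005379759227935253), np.float64(0.000537975922793314)])
top 38 [ 5  7 14 11 97] [458.65979381 269.90721649]
top 48 [  5   6  15  12 138] [459.78985507 269.5942029 ]
top 58 [  4   5  17  13 150] [459.82666667 269.50666667]
side 38 [  6   7  17  34 432] [368.75925926 353.15509259]
side 48 [  6   6  17  35 461] [368.7527115  353.12364425]
side 58 [  5   6  19  35 486] [368.74485597 352.98559671]
handle (array([ 0.52688158, -0.14940884,  0.16847673]), [np.float64(0.0014209965403014523), np.float64(0.0014209965403014324)])
0.135 [ 0.53816083 -0.13058776  0.135     ] [ 0.53102971 -0.15779832  0.135     ]
0.165 [ 0.52679916 -0.14712427  0.165     ] [ 0.52850656 -0.15076906  0.165     ]
0.195 [ 0.51543749 -0.16366078  0.195     ] [ 0.52598341 -0.14373981  0.195     ]
[0.44403036 0.08457372 1.16941457] [ 0.32401604 -0.44226808  0.70044027]
```

Wheel axis is about (0.5835, -0.120) and handle about (0.527, -0.1495, 0.168), a radius of 64 mm, which agrees with the text. I'll move above it, squaring the tool axes with the world on the way.

Request:
move_arm(
  plan=[
    {"dx":0.1,"dy":-0.06,"dz":-0.1,"ax":0,"ay":0,"az":0.01,"claw":1},
    {"dx":0.22,"dy":-0.14,"dz":-0.2,"ax":0,"ay":0,"az":0.02,"claw":1},
    {"dx":0.34,"dy":-0.22,"dz":-0.2,"ax":0,"ay":0,"az":0.038,"claw":1},
    {"dx":0.46,"dy":-0.29,"dz":-0.2,"ax":0,"ay":0,"az":0.038,"claw":1},
    {"dx":0.58,"dy":-0.37,"dz":-0.2,"ax":0,"ay":0,"az":0.038,"claw":1},
    {"dx":0.7,"dy":-0.45,"dz":-0.2,"ax":0,"ay":0,"az":0.038,"claw":1},
    {"dx":0.8,"dy":-0.51,"dz":-0.2,"ax":0,"ay":0,"az":0.038,"claw":1},
    {"dx":0.9,"dy":-0.57,"dz":-0.2,"ax":0,"ay":0,"az":0.038,"claw":1},
    {"dx":0.955,"dy":-0.61,"dz":-0.2,"ax":0,"ay":0,"az":0.038,"claw":1},
    {"dx":0.955,"dy":-0.61,"dz":-0.2,"ax":0,"ay":0,"az":0.038,"claw":1},
  ],
)

```text
clock: 0.93
ee_pos: [0.3333, -0.3521, 0.3]
tool_rot: [1.0, 0.001, 0.0, -0.0]
ft_force: [-0.6, -0.0, -0.1]
grip_width: 1.005
grasp_force: 0.0
```

Request:
move_arm(
  plan=[
    {"dx":0.08,"dy":-0.08,"dz":0,"ax":0,"ay":0,"az":0,"claw":1},
    {"dx":0.18,"dy":-0.18,"dz":0,"ax":0,"ay":0,"az":0,"claw":1},
    {"dx":0.28,"dy":-0.29,"dz":0,"ax":0,"ay":0,"az":0,"claw":1},
    {"dx":0.38,"dy":-0.4,"dz":0,"ax":0,"ay":0,"az":0,"claw":1},
    {"dx":0.48,"dy":-0.5,"dz":0,"ax":0,"ay":0,"az":0,"claw":1},
    {"dx":0.58,"dy":-0.6,"dz":0,"ax":0,"ay":0,"az":0,"claw":1},
    {"dx":0.67,"dy":-0.7,"dz":0,"ax":0,"ay":0,"az":0,"claw":1},
    {"dx":0.74,"dy":-0.77,"dz":0,"ax":0,"ay":0,"az":0,"claw":1},
    {"dx":0.775,"dy":-0.81,"dz":0,"ax":0,"ay":0,"az":0,"claw":1},
    {"dx":0.775,"dy":-0.81,"dz":0,"ax":0,"ay":0,"az":0,"claw":1},
  ],
)

```text
clock: 1.77
ee_pos: [0.5265, -0.1507, 0.2994]
tool_rot: [1.0, 0.001, -0.0, -0.0]
ft_force: [0.0, -0.1, 0.9]
grip_width: 1.001
grasp_force: 0.0
```

```bash
python3 - <<'E'
from h import *
s=observe();im=imaging.read_camera("wrist");print(s["ee_pos"],s["tool_rot"],s["ft_force"])
np.save("pics/w1.npy",im);np.save("pics/w1pose.npy",np.r_[s["ee_pos"],s["tool_rot"]]);cv2.imwrite("pics/w1.png",im[:,:,::-1])
E
```

```text
[ 0.52652277 -0.15074296  0.29938978] [ 9.99999671e-01  6.02284092e-04 -3.89003479e-04 -3.79521109e-04] [ 0.02930585 -0.1151659   0.93375243]
```

View pics/w1.png

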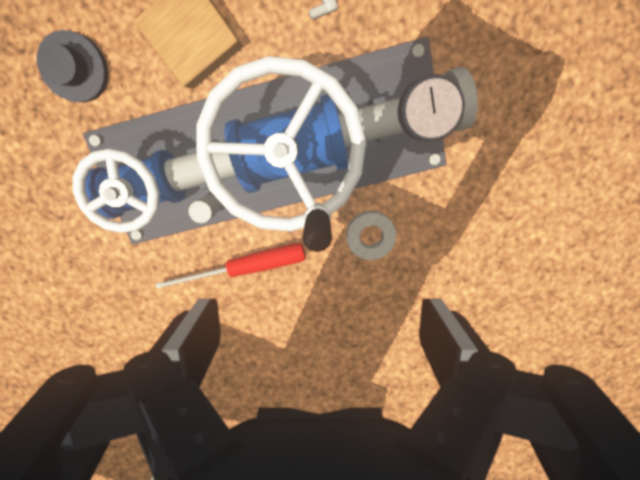

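The wrist view shows the nut at (281,150), handle around (317,230) with the bearing at (371,236), and the small wheel at (115,192).

```bash
cat >> h.py <<'E'
def wray(uv,pose):
    c=imaging.camera_info("wrist");T=c["T_tool_cam"];Rm=R.from_quat(pose[3:]).as_matrix()
    o=pose[:3]+Rm@T[:3,3];d=Rm@T[:3,:3]@np.linalg.inv(c["K"])@[uv[0],uv[1],1];return o,d/np.linalg.norm(d)
def isect(rs):
    A=np.zeros((3,3));B=np.zeros(3)
    for o,d in rs:
        P=np.eye(3)-np.outer(d,d);A+=P;B+=P@o
    p=np.linalg.solve(A,B);return p.round(4),[round(float(np.linalg.norm(np.cross(p-o,d))),4) for o,d in rs]
E
python3 - <<'E'
from h import *
im=np.load("pics/w1.npy").astype(int);p=np.load("pics/w1pose.npy")
sub=im[190:262,290:345];m=((sub.max(2)<60)*255).astype(np.uint8)
k,l,st,ce=cv2.connectedComponentsWithStats(m);i=1+np.argmax(st[1:,4]);c=ce[i]+[290,190];print(st[i],c)
m=np.zeros(im.shape[:2],np.uint8);sub=im[50:240,190:370];m[50:240,190:370]=((sub.min(2)>165)&(sub.max(2)-sub.min(2)<40))*255
cs,_=cv2.findContours(m,cv2.RETR_EXTERNAL,cv2.CHAIN_APPROX_NONE)
e=cv2.fitEllipse(cv2.convexHull(max(cs,key=len)));print(e)
f=lambda uv,z:(lambda o,d:o+d*(z-o[2])/d[2])(*wray(uv,p))
print("rim",f(e[0],.126),"nut",f((281,150),.138),"handle",f(c,.165),"top",f((316,240),.195))
print("nut3",isect([wray((281,150),p),ray("top",(437.7,242)),ray("side",(394.2,336.2))]))
print("han3",isect([wray(c,p),ray("top",(459.8,269.6)),ray("side",(368.75,353.1))]))
E
```

```text
Traceback (most recent call last):
ValueError: attempt to get argmax of an empty sequence
```

```bash
cat > w.py <<'E'
from h import *
im=np.load("pics/w1.npy").astype(int);p=np.load("pics/w1pose.npy")
print(im[230,300:336].max(1))
sub=im[195:262,295:340];m=((sub.max(2)<80)*255).astype(np.uint8)
k,l,st,ce=cv2.connectedComponentsWithStats(m);i=1+np.argmax(st[1:,4]);c=ce[i]+[295,195];print(st[i],c)
m=np.zeros(im.shape[:2],np.uint8);sub=im[50:240,190:370];m[50:240,190:370]=((sub.min(2)>165)&(sub.max(2)-sub.min(2)<40))*255
cs,_=cv2.findContours(m,cv2.RETR_EXTERNAL,cv2.CHAIN_APPROX_NONE)
e=cv2.fitEllipse(cv2.convexHull(max(cs,key=len)));print(e)
f=lambda uv,z:(lambda o,d:o+d*(z-o[2])/d[2])(*wray(uv,p))
print("rim",f(e[0],.126),"nut",f((281,150),.138),"handle",f(c,.165),"top",f((316,240),.195))
print("nut3",isect([wray((281,150),p),ray("top",(437.7,242)),ray("side",(394.2,336.2))]))
print("han3",isect([wray(c,p),ray("top",(459.8,269.6)),ray("side",(368.75,353.1))]))
E
python3 w.py
```

```text
[223 225 211 157 101  81  77  77  78  79  79  78  79  79  78  78  75  75
  75  73  73  73  72  72  70  70  70  70  68  75 107 170 221 235 237 238]
[ 10  15  26  40 714] [318.40616246 229.32072829]
((277.1078796386719, 143.70619201660156), (170.71115112304688, 175.2387237548828), 50.502952575683594)
rim [ 0.58964052 -0.11484926  0.126     ] nut [ 0.58535396 -0.1192448   0.138     ] handle [ 0.52657275 -0.14955797  0.165     ] top [ 0.52784319 -0.14797569  0.195     ]
nut3 (array([ 0.5843, -0.1193,  0.1357]), [0.001, 0.0012, 0.0003])
han3 (array([ 0.5271, -0.1494,  0.168 ]), [0.0004, 0.0013, 0.0016])
```

Three views agree: axis (0.5845, -0.1193), handle (0.527, -0.1495, 0.168), radius 65 mm, angle 207.7°. I'll descend and then grip.

Request:
move_arm(
  plan=[
    {"dx":0,"dy":-0.005,"dz":0.06,"claw":1,"ax":0,"ay":0,"az":0},
    {"dx":0,"dy":-0.005,"dz":0.14,"claw":1,"ax":0,"ay":0,"az":0},
    {"dx":0,"dy":-0.005,"dz":0.22,"claw":1,"ax":0,"ay":0,"az":0},
    {"dx":0,"dy":-0.005,"dz":0.3,"claw":1,"ax":0,"ay":0,"az":0},
    {"dx":0,"dy":-0.005,"dz":0.37,"claw":1,"ax":0,"ay":0,"az":0},
    {"dx":0,"dy":-0.005,"dz":0.43,"claw":1,"ax":0,"ay":0,"az":0},
    {"dx":0,"dy":-0.005,"dz":0.48,"claw":1,"ax":0,"ay":0,"az":0},
    {"dx":0,"dy":-0.005,"dz":0.51,"claw":1,"ax":0,"ay":0,"az":0},
    {"dx":0,"dy":-0.005,"dz":0.525,"claw":1,"ax":0,"ay":0,"az":0},
    {"dx":0,"dy":-0.005,"dz":0.525,"claw":1,"ax":0,"ay":0,"az":0},
  ],
)

```text
clock: 2.65
ee_pos: [0.5252, -0.1512, 0.1684]
tool_rot: [1.0, -0.001, -0.0, -0.0]
ft_force: [0.9, 0.5, -0.4]
grip_width: 0.998
grasp_force: 0.0
```

Request:
move_arm(
  newtons=50,
  plan=[
    {"dx":0,"dy":0,"dz":0,"ax":0,"ay":0,"az":0,"claw":-1},
    {"dx":0,"dy":0,"dz":0,"ax":0,"ay":0,"az":0,"claw":-1},
    {"dx":0,"dy":0,"dz":0,"ax":0,"ay":0,"az":0,"claw":-1},
    {"dx":0,"dy":0,"dz":0,"ax":0,"ay":0,"az":0,"claw":-1},
    {"dx":0,"dy":0,"dz":0,"ax":0,"ay":0,"az":0,"claw":-1},
    {"dx":0,"dy":0,"dz":0,"ax":0,"ay":0,"az":0,"claw":-1},
    {"dx":0,"dy":0,"dz":0,"ax":0,"ay":0,"az":0,"claw":-1},
    {"dx":0,"dy":0,"dz":0,"ax":0,"ay":0,"az":0,"claw":-1},
    {"dx":0,"dy":0,"dz":0,"ax":0,"ay":0,"az":0,"claw":-1},
    {"dx":0,"dy":0,"dz":0,"ax":0,"ay":0,"az":0,"claw":-1},
  ],
)

```text
clock: 3.48
ee_pos: [0.5256, -0.1508, 0.1691]
tool_rot: [1.0, -0.0, 0.0, 0.0]
ft_force: [-0.8, 0.9, 5.2]
grip_width: 0.241
grasp_force: 48.8
```

Gripped (20 mm width, 49 N). Helper for working out the circular shifts:

```bash
cat > arc.py <<'E'
# usage: arc.py start_deg end_deg [start offset ignored]; prints (dx,dy) rows, units of 25 cm, tool x=+x, y=-y
import sys,numpy as np
r=.065;a=[float(x) for x in sys.argv[1:]]
for s,e in zip(a[:-1],a[1:]):
    q=lambda t:np.round(np.array([r*np.cos(np.radians(t)),-r*np.sin(np.radians(t))]).T/.25,3)
    t=np.linspace(s,e,11);P=q(t);print(s,e,[tuple(float(round(v,3)) for v in p-P[0]) for p in P[1:]])
E
python3 arc.py 207.7 187.7 167.7 147.7 127.7 107.7
```

```text
207.7 187.7 [(-0.004, -0.008), (-0.008, -0.016), (-0.012, -0.025), (-0.015, -0.033), (-0.018, -0.042), (-0.02, -0.051), (-0.023, -0.059), (-0.025, -0.068), (-0.026, -0.077), (-0.028, -0.086)]
187.7 167.7 [(-0.001, -0.009), (-0.001, -0.018), (-0.002, -0.027), (-0.002, -0.036), (-0.002, -0.045), (-0.001, -0.054), (0.0, -0.064), (0.001, -0.073), (0.002, -0.081), (0.004, -0.09)]
167.7 147.7 [(0.002, -0.009), (0.004, -0.018), (0.007, -0.027), (0.01, -0.035), (0.013, -0.044), (0.017, -0.052), (0.021, -0.06), (0.025, -0.068), (0.03, -0.076), (0.034, -0.084)]
147.7 127.7 [(0.005, -0.008), (0.01, -0.015), (0.016, -0.022), (0.022, -0.029), (0.028, -0.036), (0.034, -0.043), (0.04, -0.049), (0.047, -0.055), (0.054, -0.061), (0.061, -0.067)]
127.7 107.7 [(0.007, -0.005), (0.015, -0.01), (0.022, -0.015), (0.03, -0.02), (0.038, -0.024), (0.046, -0.028), (0.054, -0.032), (0.063, -0.036), (0.071, -0.039), (0.08, -0.042)]
```

Request:
move_arm(
  plan=[
    {"dx":-0.004,"dy":-0.008,"dz":0,"ax":0,"ay":0,"az":0,"claw":-1},
    {"dx":-0.008,"dy":-0.016,"dz":0,"ax":0,"ay":0,"az":0,"claw":-1},
    {"dx":-0.012,"dy":-0.025,"dz":0,"ax":0,"ay":0,"az":0,"claw":-1},
    {"dx":-0.015,"dy":-0.033,"dz":0,"ax":0,"ay":0,"az":0,"claw":-1},
    {"dx":-0.018,"dy":-0.042,"dz":0,"ax":0,"ay":0,"az":0,"claw":-1},
    {"dx":-0.02,"dy":-0.051,"dz":0,"ax":0,"ay":0,"az":0,"claw":-1},
    {"dx":-0.023,"dy":-0.059,"dz":0,"ax":0,"ay":0,"az":0,"claw":-1},
    {"dx":-0.025,"dy":-0.068,"dz":0,"ax":0,"ay":0,"az":0,"claw":-1},
    {"dx":-0.026,"dy":-0.077,"dz":0,"ax":0,"ay":0,"az":0,"claw":-1},
    {"dx":-0.028,"dy":-0.086,"dz":0,"ax":0,"ay":0,"az":0,"claw":-1},
  ],
)

```text
clock: 4.32
ee_pos: [0.518, -0.1296, 0.1691]
tool_rot: [1.0, -0.001, -0.0, 0.0]
ft_force: [-6.9, -4.0, 7.6]
grip_width: 0.24
grasp_force: 49.3
```

Request:
move_arm(
  plan=[
    {"dx":-0.001,"dy":-0.009,"dz":0,"ax":0,"ay":0,"az":0,"claw":-1},
    {"dx":-0.001,"dy":-0.018,"dz":0,"ax":0,"ay":0,"az":0,"claw":-1},
    {"dx":-0.002,"dy":-0.027,"dz":0,"ax":0,"ay":0,"az":0,"claw":-1},
    {"dx":-0.002,"dy":-0.036,"dz":0,"ax":0,"ay":0,"az":0,"claw":-1},
    {"dx":-0.002,"dy":-0.045,"dz":0,"ax":0,"ay":0,"az":0,"claw":-1},
    {"dx":-0.001,"dy":-0.054,"dz":0,"ax":0,"ay":0,"az":0,"claw":-1},
    {"dx":0.0,"dy":-0.064,"dz":0,"ax":0,"ay":0,"az":0,"claw":-1},
    {"dx":0.001,"dy":-0.073,"dz":0,"ax":0,"ay":0,"az":0,"claw":-1},
    {"dx":0.002,"dy":-0.081,"dz":0,"ax":0,"ay":0,"az":0,"claw":-1},
    {"dx":0.004,"dy":-0.09,"dz":0,"ax":0,"ay":0,"az":0,"claw":-1},
  ],
)

```text
clock: 5.15
ee_pos: [0.5183, -0.1067, 0.1691]
tool_rot: [1.0, -0.001, -0.001, 0.0]
ft_force: [-17.4, 1.7, 14.3]
grip_width: 0.241
grasp_force: 49.8
```

```bash
cat > arc2.py <<'E'
# arc2.py cmdx cmdy th0 th1 ... : rows on the circle about C from the commanded position; prints new command
import sys,numpy as np
C=np.array([.5822,-.1188]);r=.065
a=[float(x) for x in sys.argv[1:]];c=np.array(a[:2]);n=10
for s,e in zip(a[2:-1],a[3:]):
    t=np.radians(np.linspace(s,e,n+1)[1:]);P=C+r*np.c_[np.cos(t),np.sin(t)]
    q=np.round((P-c)*[1,-1]/.25,3);c=c+q[-1]*[1,-1]*np.array([.25,.25])
    print(e,c.round(4),q.tolist())
E
python3 arc2.py .5196 -.1068 169.3 160
python3 -c "
from station import observe;s=observe();print(s['joint_pos'],s['joint_efforts'],s['ft_force'],s['ee_pos'])"
```

```text
160.0 [ 0.5211 -0.0966] [[-0.004, -0.004], [-0.003, -0.009], [-0.002, -0.013], [-0.001, -0.017], [-0.0, -0.021], [0.001, -0.025], [0.002, -0.029], [0.003, -0.033], [0.005, -0.037], [0.006, -0.041]]
[-3.48097489e-01  9.86236009e-02  1.66101116e+00 -1.02683261e-03
  1.38454290e+00  1.22390892e+00] [  0.81038173 -56.56342149 -55.71118712   1.57380134  -5.10430008
  -0.19221146] [-17.41082176   1.73737112  14.27516069] [ 0.51826247 -0.10668998  0.16907456]
```

Request:
move_arm(
  newtons=30,
  plan=[
    {"dx":-0.004,"dy":-0.004,"dz":-0.003,"ax":0,"ay":0,"az":0,"claw":-1},
    {"dx":-0.003,"dy":-0.009,"dz":-0.003,"ax":0,"ay":0,"az":0,"claw":-1},
    {"dx":-0.002,"dy":-0.013,"dz":-0.003,"ax":0,"ay":0,"az":0,"claw":-1},
    {"dx":-0.001,"dy":-0.017,"dz":-0.003,"ax":0,"ay":0,"az":0,"claw":-1},
    {"dx":0,"dy":-0.021,"dz":-0.003,"ax":0,"ay":0,"az":0,"claw":-1},
    {"dx":0.001,"dy":-0.025,"dz":-0.003,"ax":0,"ay":0,"az":0,"claw":-1},
    {"dx":0.002,"dy":-0.029,"dz":-0.003,"ax":0,"ay":0,"az":0,"claw":-1},
    {"dx":0.003,"dy":-0.033,"dz":-0.003,"ax":0,"ay":0,"az":0,"claw":-1},
    {"dx":0.005,"dy":-0.037,"dz":-0.003,"ax":0,"ay":0,"az":0,"claw":-1},
    {"dx":0.006,"dy":-0.041,"dz":-0.003,"ax":0,"ay":0,"az":0,"claw":-1},
  ],
)

```text
clock: 5.98
ee_pos: [0.5208, -0.0963, 0.1692]
tool_rot: [1.0, -0.0, -0.001, -0.0]
ft_force: [-3.9, -0.5, -1.9]
grip_width: 0.237
grasp_force: 48.1
```

Arm stiffness comes out at about 11 N/mm, so I'll close in steps of about 8°, which keeps an unseen stop below the force limit.

```bash
python3 arc2.py .5211 -.0966 160 152 144 136 128 120 111 102 93 84 75 66 58 50 42 34 26
```

```text
152.0 [ 0.5248 -0.0884] [[0.001, -0.004], [0.003, -0.007], [0.004, -0.01], [0.005, -0.014], [0.007, -0.017], [0.008, -0.02], [0.01, -0.024], [0.012, -0.027], [0.013, -0.03], [0.015, -0.033]]
144.0 [ 0.5296 -0.0806] [[0.002, -0.003], [0.003, -0.007], [0.005, -0.01], [0.007, -0.013], [0.009, -0.016], [0.011, -0.019], [0.013, -0.022], [0.015, -0.025], [0.017, -0.028], [0.019, -0.031]]
136.0 [ 0.5354 -0.0736] [[0.002, -0.003], [0.004, -0.006], [0.007, -0.009], [0.009, -0.012], [0.011, -0.014], [0.014, -0.017], [0.016, -0.02], [0.018, -0.023], [0.021, -0.025], [0.023, -0.028]]
128.0 [ 0.5421 -0.0676] [[0.003, -0.002], [0.005, -0.005], [0.008, -0.007], [0.011, -0.01], [0.013, -0.012], [0.016, -0.015], [0.019, -0.017], [0.022, -0.02], [0.024, -0.022], [0.027, -0.024]]
120.0 [ 0.5496 -0.0626] [[0.003, -0.002], [0.006, -0.004], [0.009, -0.007], [0.012, -0.009], [0.015, -0.011], [0.018, -0.013], [0.021, -0.015], [0.024, -0.017], [0.027, -0.019], [0.03, -0.02]]
111.0 [ 0.5589 -0.0581] [[0.004, -0.002], [0.008, -0.004], [0.011, -0.006], [0.015, -0.008], [0.018, -0.01], [0.022, -0.012], [0.026, -
[... 1188 characters left out ...]
03, 0.002], [0.006, 0.004], [0.009, 0.006], [0.012, 0.008], [0.015, 0.01], [0.018, 0.013], [0.021, 0.015], [0.024, 0.017], [0.027, 0.019], [0.03, 0.022]]
42.0 [ 0.6306 -0.0754] [[0.002, 0.002], [0.005, 0.004], [0.008, 0.007], [0.01, 0.009], [0.013, 0.012], [0.016, 0.014], [0.018, 0.017], [0.021, 0.019], [0.023, 0.022], [0.026, 0.025]]
34.0 [ 0.6361 -0.0824] [[0.002, 0.003], [0.004, 0.005], [0.007, 0.008], [0.009, 0.011], [0.011, 0.014], [0.013, 0.017], [0.016, 0.02], [0.018, 0.022], [0.02, 0.025], [0.022, 0.028]]
26.0 [ 0.6406 -0.0904] [[0.002, 0.003], [0.004, 0.006], [0.006, 0.01], [0.008, 0.013], [0.01, 0.016], [0.011, 0.019], [0.013, 0.022], [0.015, 0.025], [0.016, 0.029], [0.018, 0.032]]
```

Request:
move_arm(
  newtons=20,
  plan=[
    {"dx":0.001,"dy":-0.004,"dz":0,"ax":0,"ay":0,"az":0,"claw":-1},
    {"dx":0.003,"dy":-0.007,"dz":0,"ax":0,"ay":0,"az":0,"claw":-1},
    {"dx":0.004,"dy":-0.01,"dz":0,"ax":0,"ay":0,"az":0,"claw":-1},
    {"dx":0.005,"dy":-0.014,"dz":0,"ax":0,"ay":0,"az":0,"claw":-1},
    {"dx":0.007,"dy":-0.017,"dz":0,"ax":0,"ay":0,"az":0,"claw":-1},
    {"dx":0.008,"dy":-0.02,"dz":0,"ax":0,"ay":0,"az":0,"claw":-1},
    {"dx":0.01,"dy":-0.024,"dz":0,"ax":0,"ay":0,"az":0,"claw":-1},
    {"dx":0.012,"dy":-0.027,"dz":0,"ax":0,"ay":0,"az":0,"claw":-1},
    {"dx":0.013,"dy":-0.03,"dz":0,"ax":0,"ay":0,"az":0,"claw":-1},
    {"dx":0.015,"dy":-0.033,"dz":0,"ax":0,"ay":0,"az":0,"claw":-1},
  ],
)

```text
clock: 6.82
ee_pos: [0.5245, -0.088, 0.1693]
tool_rot: [1.0, -0.0, -0.001, -0.0]
ft_force: [-7.6, 1.5, -1.7]
grip_width: 0.245
grasp_force: 48.1
```

Request:
move_arm(
  plan=[
    {"dx":0.002,"dy":-0.003,"dz":0,"ax":0,"ay":0,"az":0,"claw":-1},
    {"dx":0.003,"dy":-0.007,"dz":0,"ax":0,"ay":0,"az":0,"claw":-1},
    {"dx":0.005,"dy":-0.01,"dz":0,"ax":0,"ay":0,"az":0,"claw":-1},
    {"dx":0.007,"dy":-0.013,"dz":0,"ax":0,"ay":0,"az":0,"claw":-1},
    {"dx":0.009,"dy":-0.016,"dz":0,"ax":0,"ay":0,"az":0,"claw":-1},
    {"dx":0.011,"dy":-0.019,"dz":0,"ax":0,"ay":0,"az":0,"claw":-1},
    {"dx":0.013,"dy":-0.022,"dz":0,"ax":0,"ay":0,"az":0,"claw":-1},
    {"dx":0.015,"dy":-0.025,"dz":0,"ax":0,"ay":0,"az":0,"claw":-1},
    {"dx":0.017,"dy":-0.028,"dz":0,"ax":0,"ay":0,"az":0,"claw":-1},
    {"dx":0.019,"dy":-0.031,"dz":0,"ax":0,"ay":0,"az":0,"claw":-1},
  ],
)

```text
clock: 7.65
ee_pos: [0.5293, -0.0802, 0.1692]
tool_rot: [1.0, -0.0, -0.0, -0.0]
ft_force: [-6.1, 1.6, -2.3]
grip_width: 0.241
grasp_force: 48.1
```

Request:
move_arm(
  plan=[
    {"dx":0.002,"dy":-0.003,"dz":0,"ax":0,"ay":0,"az":0,"claw":-1},
    {"dx":0.004,"dy":-0.006,"dz":0,"ax":0,"ay":0,"az":0,"claw":-1},
    {"dx":0.007,"dy":-0.009,"dz":0,"ax":0,"ay":0,"az":0,"claw":-1},
    {"dx":0.009,"dy":-0.012,"dz":0,"ax":0,"ay":0,"az":0,"claw":-1},
    {"dx":0.011,"dy":-0.014,"dz":0,"ax":0,"ay":0,"az":0,"claw":-1},
    {"dx":0.014,"dy":-0.017,"dz":0,"ax":0,"ay":0,"az":0,"claw":-1},
    {"dx":0.016,"dy":-0.02,"dz":0,"ax":0,"ay":0,"az":0,"claw":-1},
    {"dx":0.018,"dy":-0.023,"dz":0,"ax":0,"ay":0,"az":0,"claw":-1},
    {"dx":0.021,"dy":-0.025,"dz":0,"ax":0,"ay":0,"az":0,"claw":-1},
    {"dx":0.023,"dy":-0.028,"dz":0,"ax":0,"ay":0,"az":0,"claw":-1},
  ],
)

```text
clock: 8.48
ee_pos: [0.5351, -0.0731, 0.1693]
tool_rot: [1.0, -0.0, -0.0, -0.0]
ft_force: [-5.6, 1.9, -2.0]
grip_width: 0.245
grasp_force: 48.0
```

Request:
move_arm(
  plan=[
    {"dx":0.003,"dy":-0.002,"dz":0,"ax":0,"ay":0,"az":0,"claw":-1},
    {"dx":0.005,"dy":-0.005,"dz":0,"ax":0,"ay":0,"az":0,"claw":-1},
    {"dx":0.008,"dy":-0.007,"dz":0,"ax":0,"ay":0,"az":0,"claw":-1},
    {"dx":0.011,"dy":-0.01,"dz":0,"ax":0,"ay":0,"az":0,"claw":-1},
    {"dx":0.013,"dy":-0.012,"dz":0,"ax":0,"ay":0,"az":0,"claw":-1},
    {"dx":0.016,"dy":-0.015,"dz":0,"ax":0,"ay":0,"az":0,"claw":-1},
    {"dx":0.019,"dy":-0.017,"dz":0,"ax":0,"ay":0,"az":0,"claw":-1},
    {"dx":0.022,"dy":-0.02,"dz":0,"ax":0,"ay":0,"az":0,"claw":-1},
    {"dx":0.024,"dy":-0.022,"dz":0,"ax":0,"ay":0,"az":0,"claw":-1},
    {"dx":0.027,"dy":-0.024,"dz":0,"ax":0,"ay":0,"az":0,"claw":-1},
  ],
)

```text
clock: 9.32
ee_pos: [0.5419, -0.0671, 0.1692]
tool_rot: [1.0, -0.0, -0.0, -0.0]
ft_force: [-5.7, 3.9, -2.1]
grip_width: 0.239
grasp_force: 48.1
```

Request:
move_arm(
  plan=[
    {"dx":0.003,"dy":-0.002,"dz":0,"ax":0,"ay":0,"az":0,"claw":-1},
    {"dx":0.006,"dy":-0.004,"dz":0,"ax":0,"ay":0,"az":0,"claw":-1},
    {"dx":0.009,"dy":-0.007,"dz":0,"ax":0,"ay":0,"az":0,"claw":-1},
    {"dx":0.012,"dy":-0.009,"dz":0,"ax":0,"ay":0,"az":0,"claw":-1},
    {"dx":0.015,"dy":-0.011,"dz":0,"ax":0,"ay":0,"az":0,"claw":-1},
    {"dx":0.018,"dy":-0.013,"dz":0,"ax":0,"ay":0,"az":0,"claw":-1},
    {"dx":0.021,"dy":-0.015,"dz":0,"ax":0,"ay":0,"az":0,"claw":-1},
    {"dx":0.024,"dy":-0.017,"dz":0,"ax":0,"ay":0,"az":0,"claw":-1},
    {"dx":0.027,"dy":-0.019,"dz":0,"ax":0,"ay":0,"az":0,"claw":-1},
    {"dx":0.03,"dy":-0.02,"dz":0,"ax":0,"ay":0,"az":0,"claw":-1},
  ],
)

```text
clock: 10.15
ee_pos: [0.5495, -0.062, 0.1692]
tool_rot: [1.0, -0.0, -0.0, -0.001]
ft_force: [-5.5, 5.4, -1.4]
grip_width: 0.244
grasp_force: 48.0
```

Request:
move_arm(
  plan=[
    {"dx":0.004,"dy":-0.002,"dz":0,"ax":0,"ay":0,"az":0,"claw":-1},
    {"dx":0.008,"dy":-0.004,"dz":0,"ax":0,"ay":0,"az":0,"claw":-1},
    {"dx":0.011,"dy":-0.006,"dz":0,"ax":0,"ay":0,"az":0,"claw":-1},
    {"dx":0.015,"dy":-0.008,"dz":0,"ax":0,"ay":0,"az":0,"claw":-1},
    {"dx":0.018,"dy":-0.01,"dz":0,"ax":0,"ay":0,"az":0,"claw":-1},
    {"dx":0.022,"dy":-0.012,"dz":0,"ax":0,"ay":0,"az":0,"claw":-1},
    {"dx":0.026,"dy":-0.013,"dz":0,"ax":0,"ay":0,"az":0,"claw":-1},
    {"dx":0.03,"dy":-0.015,"dz":0,"ax":0,"ay":0,"az":0,"claw":-1},
    {"dx":0.033,"dy":-0.016,"dz":0,"ax":0,"ay":0,"az":0,"claw":-1},
    {"dx":0.037,"dy":-0.018,"dz":0,"ax":0,"ay":0,"az":0,"claw":-1},
  ],
)

```text
clock: 10.98
ee_pos: [0.5588, -0.0575, 0.1692]
tool_rot: [1.0, -0.0, -0.0, -0.001]
ft_force: [-3.9, 3.4, -4.0]
grip_width: 0.241
grasp_force: 47.9
```

Request:
move_arm(
  plan=[
    {"dx":0.004,"dy":-0.001,"dz":0,"ax":0,"ay":0,"az":0,"claw":-1},
    {"dx":0.008,"dy":-0.003,"dz":0,"ax":0,"ay":0,"az":0,"claw":-1},
    {"dx":0.012,"dy":-0.004,"dz":0,"ax":0,"ay":0,"az":0,"claw":-1},
    {"dx":0.016,"dy":-0.005,"dz":0,"ax":0,"ay":0,"az":0,"claw":-1},
    {"dx":0.02,"dy":-0.006,"dz":0,"ax":0,"ay":0,"az":0,"claw":-1},
    {"dx":0.023,"dy":-0.008,"dz":0,"ax":0,"ay":0,"az":0,"claw":-1},
    {"dx":0.027,"dy":-0.009,"dz":0,"ax":0,"ay":0,"az":0,"claw":-1},
    {"dx":0.031,"dy":-0.01,"dz":0,"ax":0,"ay":0,"az":0,"claw":-1},
    {"dx":0.035,"dy":-0.011,"dz":0,"ax":0,"ay":0,"az":0,"claw":-1},
    {"dx":0.039,"dy":-0.012,"dz":0,"ax":0,"ay":0,"az":0,"claw":-1},
  ],
)

```text
clock: 11.82
ee_pos: [0.5686, -0.0546, 0.1693]
tool_rot: [1.0, -0.0, -0.0, -0.0]
ft_force: [-3.4, 3.1, -5.8]
grip_width: 0.247
grasp_force: 47.9
```

Request:
move_arm(
  plan=[
    {"dx":0.004,"dy":0,"dz":0,"ax":0,"ay":0,"az":0,"claw":-1},
    {"dx":0.008,"dy":-0.001,"dz":0,"ax":0,"ay":0,"az":0,"claw":-1},
    {"dx":0.012,"dy":-0.002,"dz":0,"ax":0,"ay":0,"az":0,"claw":-1},
    {"dx":0.016,"dy":-0.002,"dz":0,"ax":0,"ay":0,"az":0,"claw":-1},
    {"dx":0.02,"dy":-0.003,"dz":0,"ax":0,"ay":0,"az":0,"claw":-1},
    {"dx":0.025,"dy":-0.003,"dz":0,"ax":0,"ay":0,"az":0,"claw":-1},
    {"dx":0.029,"dy":-0.004,"dz":0,"ax":0,"ay":0,"az":0,"claw":-1},
    {"dx":0.033,"dy":-0.004,"dz":0,"ax":0,"ay":0,"az":0,"claw":-1},
    {"dx":0.037,"dy":-0.005,"dz":0,"ax":0,"ay":0,"az":0,"claw":-1},
    {"dx":0.041,"dy":-0.005,"dz":0,"ax":0,"ay":0,"az":0,"claw":-1},
  ],
)

```text
clock: 12.65
ee_pos: [0.5789, -0.0533, 0.1692]
tool_rot: [1.0, -0.0, -0.0, -0.0]
ft_force: [-1.8, 5.9, -4.2]
grip_width: 0.245
grasp_force: 47.8
```

Request:
move_arm(
  plan=[
    {"dx":0.004,"dy":0,"dz":0,"ax":0,"ay":0,"az":0,"claw":-1},
    {"dx":0.008,"dy":0,"dz":0,"ax":0,"ay":0,"az":0,"claw":-1},
    {"dx":0.012,"dy":0,"dz":0,"ax":0,"ay":0,"az":0,"claw":-1},
    {"dx":0.016,"dy":0,"dz":0,"ax":0,"ay":0,"az":0,"claw":-1},
    {"dx":0.02,"dy":0,"dz":0,"ax":0,"ay":0,"az":0,"claw":-1},
    {"dx":0.024,"dy":0,"dz":0,"ax":0,"ay":0,"az":0,"claw":-1},
    {"dx":0.028,"dy":0,"dz":0,"ax":0,"ay":0,"az":0,"claw":-1},
    {"dx":0.032,"dy":0,"dz":0,"ax":0,"ay":0,"az":0,"claw":-1},
    {"dx":0.037,"dy":0.001,"dz":0,"ax":0,"ay":0,"az":0,"claw":-1},
    {"dx":0.041,"dy":0.001,"dz":0,"ax":0,"ay":0,"az":0,"claw":-1},
  ],
)

```text
clock: 13.48
ee_pos: [0.5892, -0.0537, 0.1693]
tool_rot: [1.0, -0.0, -0.0, -0.0]
ft_force: [-1.7, 5.4, -6.0]
grip_width: 0.24
grasp_force: 47.7
```

Request:
move_arm(
  plan=[
    {"dx":0.004,"dy":0.001,"dz":0,"ax":0,"ay":0,"az":0,"claw":-1},
    {"dx":0.008,"dy":0.001,"dz":0,"ax":0,"ay":0,"az":0,"claw":-1},
    {"dx":0.012,"dy":0.002,"dz":0,"ax":0,"ay":0,"az":0,"claw":-1},
    {"dx":0.016,"dy":0.002,"dz":0,"ax":0,"ay":0,"az":0,"claw":-1},
    {"dx":0.02,"dy":0.003,"dz":0,"ax":0,"ay":0,"az":0,"claw":-1},
    {"dx":0.024,"dy":0.004,"dz":0,"ax":0,"ay":0,"az":0,"claw":-1},
    {"dx":0.028,"dy":0.005,"dz":0,"ax":0,"ay":0,"az":0,"claw":-1},
    {"dx":0.032,"dy":0.006,"dz":0,"ax":0,"ay":0,"az":0,"claw":-1},
    {"dx":0.036,"dy":0.007,"dz":0,"ax":0,"ay":0,"az":0,"claw":-1},
    {"dx":0.04,"dy":0.008,"dz":0,"ax":0,"ay":0,"az":0,"claw":-1},
  ],
)

```text
clock: 14.32
ee_pos: [0.5993, -0.0557, 0.1693]
tool_rot: [1.0, -0.0, 0.0, -0.0]
ft_force: [-0.8, 6.0, -6.4]
grip_width: 0.244
grasp_force: 47.7
```

Request:
move_arm(
  plan=[
    {"dx":0.004,"dy":0.001,"dz":0,"ax":0,"ay":0,"az":0,"claw":-1},
    {"dx":0.008,"dy":0.002,"dz":0,"ax":0,"ay":0,"az":0,"claw":-1},
    {"dx":0.011,"dy":0.003,"dz":0,"ax":0,"ay":0,"az":0,"claw":-1},
    {"dx":0.015,"dy":0.004,"dz":0,"ax":0,"ay":0,"az":0,"claw":-1},
    {"dx":0.019,"dy":0.006,"dz":0,"ax":0,"ay":0,"az":0,"claw":-1},
    {"dx":0.023,"dy":0.007,"dz":0,"ax":0,"ay":0,"az":0,"claw":-1},
    {"dx":0.027,"dy":0.009,"dz":0,"ax":0,"ay":0,"az":0,"claw":-1},
    {"dx":0.031,"dy":0.01,"dz":0,"ax":0,"ay":0,"az":0,"claw":-1},
    {"dx":0.034,"dy":0.012,"dz":0,"ax":0,"ay":0,"az":0,"claw":-1},
    {"dx":0.038,"dy":0.013,"dz":0,"ax":0,"ay":0,"az":0,"claw":-1},
  ],
)

```text
clock: 15.15
ee_pos: [0.6088, -0.0591, 0.1693]
tool_rot: [1.0, -0.0, 0.0, -0.0]
ft_force: [-1.0, 4.3, -5.7]
grip_width: 0.245
grasp_force: 47.6
```

Request:
move_arm(
  plan=[
    {"dx":0.003,"dy":0.002,"dz":0,"ax":0,"ay":0,"az":0,"claw":-1},
    {"dx":0.007,"dy":0.003,"dz":0,"ax":0,"ay":0,"az":0,"claw":-1},
    {"dx":0.01,"dy":0.005,"dz":0,"ax":0,"ay":0,"az":0,"claw":-1},
    {"dx":0.013,"dy":0.007,"dz":0,"ax":0,"ay":0,"az":0,"claw":-1},
    {"dx":0.016,"dy":0.008,"dz":0,"ax":0,"ay":0,"az":0,"claw":-1},
    {"dx":0.02,"dy":0.01,"dz":0,"ax":0,"ay":0,"az":0,"claw":-1},
    {"dx":0.023,"dy":0.012,"dz":0,"ax":0,"ay":0,"az":0,"claw":-1},
    {"dx":0.026,"dy":0.014,"dz":0,"ax":0,"ay":0,"az":0,"claw":-1},
    {"dx":0.029,"dy":0.015,"dz":0,"ax":0,"ay":0,"az":0,"claw":-1},
    {"dx":0.032,"dy":0.017,"dz":0,"ax":0,"ay":0,"az":0,"claw":-1},
  ],
)

```text
clock: 15.98
ee_pos: [0.6167, -0.0635, 0.1693]
tool_rot: [1.0, -0.0, 0.0, -0.0]
ft_force: [0.9, 5.6, -7.1]
grip_width: 0.245
grasp_force: 47.5
```

Request:
move_arm(
  plan=[
    {"dx":0.003,"dy":0.002,"dz":0,"ax":0,"ay":0,"az":0,"claw":-1},
    {"dx":0.006,"dy":0.004,"dz":0,"ax":0,"ay":0,"az":0,"claw":-1},
    {"dx":0.009,"dy":0.006,"dz":0,"ax":0,"ay":0,"az":0,"claw":-1},
    {"dx":0.012,"dy":0.008,"dz":0,"ax":0,"ay":0,"az":0,"claw":-1},
    {"dx":0.015,"dy":0.01,"dz":0,"ax":0,"ay":0,"az":0,"claw":-1},
    {"dx":0.018,"dy":0.013,"dz":0,"ax":0,"ay":0,"az":0,"claw":-1},
    {"dx":0.021,"dy":0.015,"dz":0,"ax":0,"ay":0,"az":0,"claw":-1},
    {"dx":0.024,"dy":0.017,"dz":0,"ax":0,"ay":0,"az":0,"claw":-1},
    {"dx":0.027,"dy":0.019,"dz":0,"ax":0,"ay":0,"az":0,"claw":-1},
    {"dx":0.03,"dy":0.022,"dz":0,"ax":0,"ay":0,"az":0,"claw":-1},
  ],
)

```text
clock: 16.82
ee_pos: [0.6242, -0.069, 0.1694]
tool_rot: [1.0, -0.0, 0.0, -0.0]
ft_force: [2.2, 6.7, -8.6]
grip_width: 0.242
grasp_force: 47.4
```

Request:
move_arm(
  plan=[
    {"dx":0.002,"dy":0.002,"dz":0,"ax":0,"ay":0,"az":0,"claw":-1},
    {"dx":0.005,"dy":0.004,"dz":0,"ax":0,"ay":0,"az":0,"claw":-1},
    {"dx":0.008,"dy":0.007,"dz":0,"ax":0,"ay":0,"az":0,"claw":-1},
    {"dx":0.01,"dy":0.009,"dz":0,"ax":0,"ay":0,"az":0,"claw":-1},
    {"dx":0.013,"dy":0.012,"dz":0,"ax":0,"ay":0,"az":0,"claw":-1},
    {"dx":0.016,"dy":0.014,"dz":0,"ax":0,"ay":0,"az":0,"claw":-1},
    {"dx":0.018,"dy":0.017,"dz":0,"ax":0,"ay":0,"az":0,"claw":-1},
    {"dx":0.021,"dy":0.019,"dz":0,"ax":0,"ay":0,"az":0,"claw":-1},
    {"dx":0.023,"dy":0.022,"dz":0,"ax":0,"ay":0,"az":0,"claw":-1},
    {"dx":0.026,"dy":0.025,"dz":0,"ax":0,"ay":0,"az":0,"claw":-1},
  ],
)

```text
clock: 17.65
ee_pos: [0.6307, -0.0754, 0.1693]
tool_rot: [1.0, -0.0, -0.0, -0.0]
ft_force: [1.8, 5.1, -8.9]
grip_width: 0.241
grasp_force: 47.3
```

Request:
move_arm(
  plan=[
    {"dx":0.002,"dy":0.003,"dz":0.002,"ax":0,"ay":0,"az":0,"claw":-1},
    {"dx":0.004,"dy":0.005,"dz":0.002,"ax":0,"ay":0,"az":0,"claw":-1},
    {"dx":0.007,"dy":0.008,"dz":0.002,"ax":0,"ay":0,"az":0,"claw":-1},
    {"dx":0.009,"dy":0.011,"dz":0.002,"ax":0,"ay":0,"az":0,"claw":-1},
    {"dx":0.011,"dy":0.014,"dz":0.002,"ax":0,"ay":0,"az":0,"claw":-1},
    {"dx":0.013,"dy":0.017,"dz":0.002,"ax":0,"ay":0,"az":0,"claw":-1},
    {"dx":0.016,"dy":0.02,"dz":0.002,"ax":0,"ay":0,"az":0,"claw":-1},
    {"dx":0.018,"dy":0.022,"dz":0.002,"ax":0,"ay":0,"az":0,"claw":-1},
    {"dx":0.02,"dy":0.025,"dz":0.002,"ax":0,"ay":0,"az":0,"claw":-1},
    {"dx":0.022,"dy":0.028,"dz":0.002,"ax":0,"ay":0,"az":0,"claw":-1},
  ],
)

```text
clock: 18.48
ee_pos: [0.6362, -0.0825, 0.1692]
tool_rot: [1.0, -0.0, 0.0, 0.0]
ft_force: [0.9, 3.9, -1.3]
grip_width: 0.242
grasp_force: 48.0
```

Request:
move_arm(
  plan=[
    {"dx":0.002,"dy":0.003,"dz":0,"ax":0,"ay":0,"az":0,"claw":-1},
    {"dx":0.004,"dy":0.006,"dz":0,"ax":0,"ay":0,"az":0,"claw":-1},
    {"dx":0.006,"dy":0.01,"dz":0,"ax":0,"ay":0,"az":0,"claw":-1},
    {"dx":0.008,"dy":0.013,"dz":0,"ax":0,"ay":0,"az":0,"claw":-1},
    {"dx":0.01,"dy":0.016,"dz":0,"ax":0,"ay":0,"az":0,"claw":-1},
    {"dx":0.011,"dy":0.019,"dz":0,"ax":0,"ay":0,"az":0,"claw":-1},
    {"dx":0.013,"dy":0.022,"dz":0,"ax":0,"ay":0,"az":0,"claw":-1},
    {"dx":0.015,"dy":0.025,"dz":0,"ax":0,"ay":0,"az":0,"claw":-1},
    {"dx":0.016,"dy":0.029,"dz":0,"ax":0,"ay":0,"az":0,"claw":-1},
    {"dx":0.018,"dy":0.032,"dz":0,"ax":0,"ay":0,"az":0,"claw":-1},
  ],
)

```text
clock: 19.32
ee_pos: [0.6407, -0.0905, 0.1692]
tool_rot: [1.0, -0.0, 0.0, -0.0]
ft_force: [0.4, 3.6, 3.0]
grip_width: 0.241
grasp_force: 48.7
```

```bash
python3 arc2.py .6406 -.0904 26 18 10 2 -6 -14 -22 -30 -38 -46 -54 -62 -70 -79 -88 -97 -106 -115 -124 -133 -142 -150 | sed 's/, \[/ [/g'
```

```text
18.0 [ 0.6441 -0.0986] [[0.002, 0.003] [0.003, 0.006] [0.005, 0.01] [0.006, 0.013] [0.007, 0.016] [0.009, 0.02] [0.01, 0.023] [0.011, 0.026] [0.013, 0.03] [0.014, 0.033]]
10.0 [ 0.6461 -0.1074] [[0.001, 0.004] [0.002, 0.007] [0.003, 0.011] [0.004, 0.014] [0.005, 0.018] [0.006, 0.021] [0.006, 0.025] [0.007, 0.028] [0.008, 0.032] [0.008, 0.035]]
2.0 [ 0.6471 -0.1166] [[0.001, 0.004] [0.002, 0.008] [0.002, 0.011] [0.003, 0.015] [0.003, 0.018] [0.003, 0.022] [0.004, 0.026] [0.004, 0.029] [0.004, 0.033] [0.004, 0.037]]
-6.0 [ 0.6468 -0.1256] [[0.0, 0.003] [0.0, 0.007] [0.0, 0.01] [0.0, 0.014] [0.0, 0.018] [0.0, 0.021] [-0.0, 0.025] [-0.0, 0.029] [-0.001, 0.032] [-0.001, 0.036]]
-14.0 [ 0.6454 -0.1344] [[-0.0, 0.003] [-0.001, 0.007] [-0.001, 0.011] [-0.002, 0.014] [-0.003, 0.018] [-0.003, 0.021] [-0.004, 0.025] [-0.005, 0.028] [-0.005, 0.032] [-0.006, 0.035]]
-22.0 [ 0.6424 -0.1432] [[-0.001, 0.004] [-0.002, 0.008] [-0.003, 0.011] [-0.004, 0.014] [-0.005, 0.018] [-0.006, 0.021] [-0.008, 0.025] [-0.009, 0.028] [-0.01, 0.032] [-0.012, 0.035]]
-30.0 [ 0.6386 -0.1514] [[-0.001, 0.003] [-0.002,
[... 2078 characters left out ...]
.015, -0.007] [-0.019, -0.009] [-0.022, -0.011] [-0.026, -0.013] [-0.029, -0.015] [-0.033, -0.018] [-0.036, -0.02]]
-133.0 [ 0.5378 -0.1664] [[-0.003, -0.002] [-0.007, -0.005] [-0.01, -0.007] [-0.013, -0.009] [-0.016, -0.012] [-0.02, -0.014] [-0.023, -0.017] [-0.026, -0.02] [-0.029, -0.022] [-0.032, -0.025]]
-142.0 [ 0.5311 -0.1589] [[-0.003, -0.003] [-0.006, -0.006] [-0.009, -0.009] [-0.012, -0.012] [-0.014, -0.015] [-0.017, -0.018] [-0.02, -0.021] [-0.022, -0.024] [-0.025, -0.027] [-0.027, -0.03]]
-150.0 [ 0.5258 -0.1514] [[-0.003, -0.003] [-0.005, -0.006] [-0.007, -0.009] [-0.009, -0.012] [-0.011, -0.015] [-0.013, -0.018] [-0.015, -0.021] [-0.017, -0.024] [-0.019, -0.027] [-0.021, -0.03]]
```

Request:
move_arm(
  plan=[
    {"dx":0.002,"dy":0.003,"dz":0,"ax":0,"ay":0,"az":0,"claw":-1},
    {"dx":0.003,"dy":0.006,"dz":0,"ax":0,"ay":0,"az":0,"claw":-1},
    {"dx":0.005,"dy":0.01,"dz":0,"ax":0,"ay":0,"az":0,"claw":-1},
    {"dx":0.006,"dy":0.013,"dz":0,"ax":0,"ay":0,"az":0,"claw":-1},
    {"dx":0.007,"dy":0.016,"dz":0,"ax":0,"ay":0,"az":0,"claw":-1},
    {"dx":0.009,"dy":0.02,"dz":0,"ax":0,"ay":0,"az":0,"claw":-1},
    {"dx":0.01,"dy":0.023,"dz":0,"ax":0,"ay":0,"az":0,"claw":-1},
    {"dx":0.011,"dy":0.026,"dz":0,"ax":0,"ay":0,"az":0,"claw":-1},
    {"dx":0.013,"dy":0.03,"dz":0,"ax":0,"ay":0,"az":0,"claw":-1},
    {"dx":0.014,"dy":0.033,"dz":0,"ax":0,"ay":0,"az":0,"claw":-1},
  ],
)

```text
clock: 20.15
ee_pos: [0.644, -0.0989, 0.1692]
tool_rot: [1.0, -0.001, -0.0, 0.0]
ft_force: [-1.5, 3.0, 6.3]
grip_width: 0.246
grasp_force: 49.0
```

Request:
move_arm(
  plan=[
    {"dx":0.001,"dy":0.004,"dz":-0.001,"ax":0,"ay":0,"az":0,"claw":-1},
    {"dx":0.002,"dy":0.007,"dz":-0.001,"ax":0,"ay":0,"az":0,"claw":-1},
    {"dx":0.003,"dy":0.011,"dz":-0.001,"ax":0,"ay":0,"az":0,"claw":-1},
    {"dx":0.004,"dy":0.014,"dz":-0.001,"ax":0,"ay":0,"az":0,"claw":-1},
    {"dx":0.005,"dy":0.018,"dz":-0.001,"ax":0,"ay":0,"az":0,"claw":-1},
    {"dx":0.006,"dy":0.021,"dz":-0.001,"ax":0,"ay":0,"az":0,"claw":-1},
    {"dx":0.006,"dy":0.025,"dz":-0.001,"ax":0,"ay":0,"az":0,"claw":-1},
    {"dx":0.007,"dy":0.028,"dz":-0.001,"ax":0,"ay":0,"az":0,"claw":-1},
    {"dx":0.008,"dy":0.032,"dz":-0.001,"ax":0,"ay":0,"az":0,"claw":-1},
    {"dx":0.008,"dy":0.035,"dz":-0.001,"ax":0,"ay":0,"az":0,"claw":-1},
  ],
)

```text
clock: 20.98
ee_pos: [0.6451, -0.103, 0.1691]
tool_rot: [1.0, 0.001, -0.001, -0.004]
ft_force: [-11.5, 41.2, 12.0]
grip_width: 0.243
grasp_force: 50.0
```

The stop is reached: 41 N against the motion, 4 mm lag, stop at about 14.1°. I'll hold briefly and then ease off to the stop angle.

Request:
move_arm(
  newtons=50,
  plan=[
    {"dx":0,"dy":0,"dz":0,"ax":0,"ay":0,"az":0,"claw":-1},
    {"dx":0,"dy":0,"dz":0,"ax":0,"ay":0,"az":0,"claw":-1},
    {"dx":0,"dy":0,"dz":0,"ax":0,"ay":0,"az":0,"claw":-1},
    {"dx":0,"dy":0,"dz":0,"ax":0,"ay":0,"az":0,"claw":-1},
    {"dx":-0.001,"dy":-0.004,"dz":-0.001,"ax":0,"ay":0,"az":0,"claw":-1},
    {"dx":-0.001,"dy":-0.008,"dz":-0.002,"ax":0,"ay":0,"az":0,"claw":-1},
    {"dx":-0.002,"dy":-0.012,"dz":-0.002,"ax":0,"ay":0,"az":0,"claw":-1},
    {"dx":-0.003,"dy":-0.017,"dz":-0.002,"ax":0,"ay":0,"az":0,"claw":-1},
    {"dx":-0.003,"dy":-0.017,"dz":-0.002,"ax":0,"ay":0,"az":0,"claw":-1},
    {"dx":-0.003,"dy":-0.017,"dz":-0.002,"ax":0,"ay":0,"az":0,"claw":-1},
  ],
)

```text
clock: 21.82
ee_pos: [0.6449, -0.1022, 0.1692]
tool_rot: [1.0, -0.0, -0.001, -0.001]
ft_force: [-2.5, 9.4, 1.7]
grip_width: 0.243
grasp_force: 49.7
```

```bash
python3 arc2.py .6454 -.1032 14 64 124 184 244 304 374 | sed 's/, \[/ [/g'
```

```text
64.0 [ 0.6106 -0.0604] [[-0.007, -0.022] [-0.015, -0.043] [-0.025, -0.064] [-0.037, -0.083] [-0.051, -0.101] [-0.066, -0.118] [-0.082, -0.134] [-0.1, -0.148] [-0.119, -0.16] [-0.139, -0.171]]
124.0 [ 0.5459 -0.0649] [[-0.025, -0.011] [-0.051, -0.019] [-0.078, -0.024] [-0.105, -0.026] [-0.132, -0.026] [-0.159, -0.023] [-0.185, -0.017] [-0.211, -0.008] [-0.236, 0.004] [-0.259, 0.018]]
184.0 [ 0.5174 -0.1234] [[-0.022, 0.016] [-0.042, 0.035] [-0.06, 0.055] [-0.075, 0.078] [-0.088, 0.101] [-0.099, 0.126] [-0.107, 0.153] [-0.112, 0.179] [-0.115, 0.206] [-0.114, 0.234]]
244.0 [ 0.5536 -0.1772] [[0.003, 0.027] [0.009, 0.053] [0.018, 0.079] [0.03, 0.103] [0.044, 0.127] [0.06, 0.149] [0.079, 0.168] [0.099, 0.186] [0.121, 0.202] [0.145, 0.215]]
304.0 [ 0.6186 -0.1727] [[0.025, 0.011] [0.051, 0.019] [0.078, 0.024] [0.105, 0.026] [0.132, 0.026] [0.159, 0.022] [0.186, 0.016] [0.212, 0.007] [0.236, -0.004] [0.26, -0.018]]
374.0 [ 0.6451 -0.1032] [[0.025, -0.019] [0.047, -0.042] [0.067, -0.066] [0.084, -0.094] [0.097, -0.122] [0.106, -0.153] [0.112, -0.184] [0.114, -0.216] [0.112, -0.247] [0.106, -0.278]]
```

Stop angle confirmed at about 14.5°. Now opening, first stretch.

Request:
move_arm(
  plan=[
    {"dx":-0.007,"dy":-0.022,"dz":0,"ax":0,"ay":0,"az":0,"claw":-1},
    {"dx":-0.015,"dy":-0.043,"dz":0,"ax":0,"ay":0,"az":0,"claw":-1},
    {"dx":-0.025,"dy":-0.064,"dz":0,"ax":0,"ay":0,"az":0,"claw":-1},
    {"dx":-0.037,"dy":-0.083,"dz":0,"ax":0,"ay":0,"az":0,"claw":-1},
    {"dx":-0.051,"dy":-0.101,"dz":0,"ax":0,"ay":0,"az":0,"claw":-1},
    {"dx":-0.066,"dy":-0.118,"dz":0,"ax":0,"ay":0,"az":0,"claw":-1},
    {"dx":-0.082,"dy":-0.134,"dz":0,"ax":0,"ay":0,"az":0,"claw":-1},
    {"dx":-0.1,"dy":-0.148,"dz":0,"ax":0,"ay":0,"az":0,"claw":-1},
    {"dx":-0.119,"dy":-0.16,"dz":0,"ax":0,"ay":0,"az":0,"claw":-1},
    {"dx":-0.139,"dy":-0.171,"dz":0,"ax":0,"ay":0,"az":0,"claw":-1},
  ],
)

```text
clock: 22.65
ee_pos: [0.6099, -0.0596, 0.1694]
tool_rot: [1.0, -0.0, -0.0, -0.0]
ft_force: [3.7, 2.3, -11.2]
grip_width: 0.246
grasp_force: 49.3
```

Request:
move_arm(
  plan=[
    {"dx":-0.025,"dy":-0.011,"dz":0,"ax":0,"ay":0,"az":0,"claw":-1},
    {"dx":-0.051,"dy":-0.019,"dz":0,"ax":0,"ay":0,"az":0,"claw":-1},
    {"dx":-0.078,"dy":-0.024,"dz":0,"ax":0,"ay":0,"az":0,"claw":-1},
    {"dx":-0.105,"dy":-0.026,"dz":0,"ax":0,"ay":0,"az":0,"claw":-1},
    {"dx":-0.132,"dy":-0.026,"dz":0,"ax":0,"ay":0,"az":0,"claw":-1},
    {"dx":-0.159,"dy":-0.023,"dz":0,"ax":0,"ay":0,"az":0,"claw":-1},
    {"dx":-0.185,"dy":-0.017,"dz":0,"ax":0,"ay":0,"az":0,"claw":-1},
    {"dx":-0.211,"dy":-0.008,"dz":0,"ax":0,"ay":0,"az":0,"claw":-1},
    {"dx":-0.236,"dy":0.004,"dz":0,"ax":0,"ay":0,"az":0,"claw":-1},
    {"dx":-0.259,"dy":0.018,"dz":0,"ax":0,"ay":0,"az":0,"claw":-1},
  ],
)

```text
clock: 23.48
ee_pos: [0.5448, -0.0649, 0.1694]
tool_rot: [1.0, -0.0, -0.001, -0.0]
ft_force: [0.7, 3.7, -17.1]
grip_width: 0.239
grasp_force: 49.6
```

Request:
move_arm(
  plan=[
    {"dx":-0.022,"dy":0.016,"dz":0.004,"ax":0,"ay":0,"az":0,"claw":-1},
    {"dx":-0.042,"dy":0.035,"dz":0.004,"ax":0,"ay":0,"az":0,"claw":-1},
    {"dx":-0.06,"dy":0.055,"dz":0.004,"ax":0,"ay":0,"az":0,"claw":-1},
    {"dx":-0.075,"dy":0.078,"dz":0.004,"ax":0,"ay":0,"az":0,"claw":-1},
    {"dx":-0.088,"dy":0.101,"dz":0.004,"ax":0,"ay":0,"az":0,"claw":-1},
    {"dx":-0.099,"dy":0.126,"dz":0.004,"ax":0,"ay":0,"az":0,"claw":-1},
    {"dx":-0.107,"dy":0.153,"dz":0.004,"ax":0,"ay":0,"az":0,"claw":-1},
    {"dx":-0.112,"dy":0.179,"dz":0.004,"ax":0,"ay":0,"az":0,"claw":-1},
    {"dx":-0.115,"dy":0.206,"dz":0.004,"ax":0,"ay":0,"az":0,"claw":-1},
    {"dx":-0.114,"dy":0.234,"dz":0.004,"ax":0,"ay":0,"az":0,"claw":-1},
  ],
)

```text
clock: 24.32
ee_pos: [0.5172, -0.1242, 0.1692]
tool_rot: [1.0, -0.001, 0.0, 0.0]
ft_force: [-2.4, 2.6, -1.0]
grip_width: 0.241
grasp_force: 51.3
```

Request:
move_arm(
  plan=[
    {"dx":0.003,"dy":0.027,"dz":0,"ax":0,"ay":0,"az":0,"claw":-1},
    {"dx":0.009,"dy":0.053,"dz":0,"ax":0,"ay":0,"az":0,"claw":-1},
    {"dx":0.018,"dy":0.079,"dz":0,"ax":0,"ay":0,"az":0,"claw":-1},
    {"dx":0.03,"dy":0.103,"dz":0,"ax":0,"ay":0,"az":0,"claw":-1},
    {"dx":0.044,"dy":0.127,"dz":0,"ax":0,"ay":0,"az":0,"claw":-1},
    {"dx":0.06,"dy":0.149,"dz":0,"ax":0,"ay":0,"az":0,"claw":-1},
    {"dx":0.079,"dy":0.168,"dz":0,"ax":0,"ay":0,"az":0,"claw":-1},
    {"dx":0.099,"dy":0.186,"dz":0,"ax":0,"ay":0,"az":0,"claw":-1},
    {"dx":0.121,"dy":0.202,"dz":0,"ax":0,"ay":0,"az":0,"claw":-1},
    {"dx":0.145,"dy":0.215,"dz":0,"ax":0,"ay":0,"az":0,"claw":-1},
  ],
)

```text
clock: 25.15
ee_pos: [0.5544, -0.1773, 0.1691]
tool_rot: [1.0, -0.0, 0.001, -0.0]
ft_force: [0.9, 7.1, 7.1]
grip_width: 0.24
grasp_force: 52.3
```

Request:
move_arm(
  plan=[
    {"dx":0.025,"dy":0.011,"dz":-0.002,"ax":0,"ay":0,"az":0,"claw":-1},
    {"dx":0.051,"dy":0.019,"dz":-0.002,"ax":0,"ay":0,"az":0,"claw":-1},
    {"dx":0.078,"dy":0.024,"dz":-0.002,"ax":0,"ay":0,"az":0,"claw":-1},
    {"dx":0.105,"dy":0.026,"dz":-0.002,"ax":0,"ay":0,"az":0,"claw":-1},
    {"dx":0.132,"dy":0.026,"dz":-0.002,"ax":0,"ay":0,"az":0,"claw":-1},
    {"dx":0.159,"dy":0.022,"dz":-0.002,"ax":0,"ay":0,"az":0,"claw":-1},
    {"dx":0.186,"dy":0.016,"dz":-0.002,"ax":0,"ay":0,"az":0,"claw":-1},
    {"dx":0.212,"dy":0.007,"dz":-0.002,"ax":0,"ay":0,"az":0,"claw":-1},
    {"dx":0.236,"dy":-0.004,"dz":-0.002,"ax":0,"ay":0,"az":0,"claw":-1},
    {"dx":0.26,"dy":-0.018,"dz":-0.002,"ax":0,"ay":0,"az":0,"claw":-1},
  ],
)

```text
clock: 25.98
ee_pos: [0.6187, -0.1721, 0.1691]
tool_rot: [1.0, -0.0, -0.001, -0.001]
ft_force: [-10.2, 9.0, 6.4]
grip_width: 0.24
grasp_force: 52.3
```

Request:
move_arm(
  plan=[
    {"dx":0.025,"dy":-0.019,"dz":0,"ax":0,"ay":0,"az":0,"claw":-1},
    {"dx":0.047,"dy":-0.042,"dz":0,"ax":0,"ay":0,"az":0,"claw":-1},
    {"dx":0.067,"dy":-0.066,"dz":0,"ax":0,"ay":0,"az":0,"claw":-1},
    {"dx":0.084,"dy":-0.094,"dz":0,"ax":0,"ay":0,"az":0,"claw":-1},
    {"dx":0.097,"dy":-0.122,"dz":0,"ax":0,"ay":0,"az":0,"claw":-1},
    {"dx":0.106,"dy":-0.153,"dz":0,"ax":0,"ay":0,"az":0,"claw":-1},
    {"dx":0.112,"dy":-0.184,"dz":0,"ax":0,"ay":0,"az":0,"claw":-1},
    {"dx":0.114,"dy":-0.216,"dz":0,"ax":0,"ay":0,"az":0,"claw":-1},
    {"dx":0.112,"dy":-0.247,"dz":0,"ax":0,"ay":0,"az":0,"claw":-1},
    {"dx":0.106,"dy":-0.278,"dz":0,"ax":0,"ay":0,"az":0,"claw":-1},
  ],
)

```text
clock: 26.82
ee_pos: [0.6453, -0.1036, 0.1692]
tool_rot: [1.0, -0.001, -0.0, 0.0]
ft_force: [-4.8, -4.3, 3.5]
grip_width: 0.239
grasp_force: 52.0
```

One turn open; now the second.

Request:
move_arm(
  plan=[
    {"dx":-0.006,"dy":-0.022,"dz":0,"ax":0,"ay":0,"az":0,"claw":-1},
    {"dx":-0.014,"dy":-0.043,"dz":0,"ax":0,"ay":0,"az":0,"claw":-1},
    {"dx":-0.024,"dy":-0.064,"dz":0,"ax":0,"ay":0,"az":0,"claw":-1},
    {"dx":-0.036,"dy":-0.083,"dz":0,"ax":0,"ay":0,"az":0,"claw":-1},
    {"dx":-0.05,"dy":-0.101,"dz":0,"ax":0,"ay":0,"az":0,"claw":-1},
    {"dx":-0.065,"dy":-0.118,"dz":0,"ax":0,"ay":0,"az":0,"claw":-1},
    {"dx":-0.081,"dy":-0.134,"dz":0,"ax":0,"ay":0,"az":0,"claw":-1},
    {"dx":-0.099,"dy":-0.148,"dz":0,"ax":0,"ay":0,"az":0,"claw":-1},
    {"dx":-0.118,"dy":-0.16,"dz":0,"ax":0,"ay":0,"az":0,"claw":-1},
    {"dx":-0.138,"dy":-0.171,"dz":0,"ax":0,"ay":0,"az":0,"claw":-1},
  ],
)

```text
clock: 27.65
ee_pos: [0.6102, -0.0597, 0.1692]
tool_rot: [1.0, -0.0, 0.0, -0.0]
ft_force: [2.3, 1.5, -0.9]
grip_width: 0.24
grasp_force: 51.6
```

Request:
move_arm(
  plan=[
    {"dx":-0.025,"dy":-0.011,"dz":0.003,"ax":0,"ay":0,"az":0,"claw":-1},
    {"dx":-0.051,"dy":-0.019,"dz":0.003,"ax":0,"ay":0,"az":0,"claw":-1},
    {"dx":-0.078,"dy":-0.024,"dz":0.003,"ax":0,"ay":0,"az":0,"claw":-1},
    {"dx":-0.105,"dy":-0.026,"dz":0.003,"ax":0,"ay":0,"az":0,"claw":-1},
    {"dx":-0.132,"dy":-0.026,"dz":0.003,"ax":0,"ay":0,"az":0,"claw":-1},
    {"dx":-0.159,"dy":-0.023,"dz":0.003,"ax":0,"ay":0,"az":0,"claw":-1},
    {"dx":-0.185,"dy":-0.017,"dz":0.003,"ax":0,"ay":0,"az":0,"claw":-1},
    {"dx":-0.211,"dy":-0.008,"dz":0.003,"ax":0,"ay":0,"az":0,"claw":-1},
    {"dx":-0.236,"dy":0.004,"dz":0.003,"ax":0,"ay":0,"az":0,"claw":-1},
    {"dx":-0.259,"dy":0.018,"dz":0.003,"ax":0,"ay":0,"az":0,"claw":-1},
  ],
)

```text
clock: 28.48
ee_pos: [0.5453, -0.0645, 0.1691]
tool_rot: [1.0, -0.0, 0.0, -0.0]
ft_force: [0.7, 2.5, 7.7]
grip_width: 0.241
grasp_force: 52.3
```

Request:
move_arm(
  plan=[
    {"dx":-0.022,"dy":0.016,"dz":0,"ax":0,"ay":0,"az":0,"claw":-1},
    {"dx":-0.042,"dy":0.035,"dz":0,"ax":0,"ay":0,"az":0,"claw":-1},
    {"dx":-0.06,"dy":0.055,"dz":0,"ax":0,"ay":0,"az":0,"claw":-1},
    {"dx":-0.075,"dy":0.078,"dz":0,"ax":0,"ay":0,"az":0,"claw":-1},
    {"dx":-0.088,"dy":0.101,"dz":0,"ax":0,"ay":0,"az":0,"claw":-1},
    {"dx":-0.099,"dy":0.126,"dz":0,"ax":0,"ay":0,"az":0,"claw":-1},
    {"dx":-0.107,"dy":0.153,"dz":0,"ax":0,"ay":0,"az":0,"claw":-1},
    {"dx":-0.112,"dy":0.179,"dz":0,"ax":0,"ay":0,"az":0,"claw":-1},
    {"dx":-0.115,"dy":0.206,"dz":0,"ax":0,"ay":0,"az":0,"claw":-1},
    {"dx":-0.114,"dy":0.234,"dz":0,"ax":0,"ay":0,"az":0,"claw":-1},
  ],
)

```text
clock: 29.32
ee_pos: [0.517, -0.1232, 0.1691]
tool_rot: [1.0, -0.0, 0.001, -0.0]
ft_force: [2.5, 2.5, 7.9]
grip_width: 0.243
grasp_force: 52.3
```

Request:
move_arm(
  plan=[
    {"dx":0.003,"dy":0.027,"dz":-0.002,"ax":0,"ay":0,"az":0,"claw":-1},
    {"dx":0.009,"dy":0.053,"dz":-0.002,"ax":0,"ay":0,"az":0,"claw":-1},
    {"dx":0.018,"dy":0.079,"dz":-0.002,"ax":0,"ay":0,"az":0,"claw":-1},
    {"dx":0.03,"dy":0.103,"dz":-0.002,"ax":0,"ay":0,"az":0,"claw":-1},
    {"dx":0.044,"dy":0.127,"dz":-0.002,"ax":0,"ay":0,"az":0,"claw":-1},
    {"dx":0.06,"dy":0.149,"dz":-0.002,"ax":0,"ay":0,"az":0,"claw":-1},
    {"dx":0.079,"dy":0.168,"dz":-0.002,"ax":0,"ay":0,"az":0,"claw":-1},
    {"dx":0.099,"dy":0.186,"dz":-0.002,"ax":0,"ay":0,"az":0,"claw":-1},
    {"dx":0.121,"dy":0.202,"dz":-0.002,"ax":0,"ay":0,"az":0,"claw":-1},
    {"dx":0.145,"dy":0.215,"dz":-0.002,"ax":0,"ay":0,"az":0,"claw":-1},
  ],
)

```text
clock: 30.15
ee_pos: [0.5537, -0.1769, 0.1691]
tool_rot: [1.0, -0.0, -0.0, -0.0]
ft_force: [0.8, 7.7, 6.7]
grip_width: 0.243
grasp_force: 52.3
```

Request:
move_arm(
  plan=[
    {"dx":0.025,"dy":0.011,"dz":0,"ax":0,"ay":0,"az":0,"claw":-1},
    {"dx":0.051,"dy":0.019,"dz":0,"ax":0,"ay":0,"az":0,"claw":-1},
    {"dx":0.078,"dy":0.024,"dz":0,"ax":0,"ay":0,"az":0,"claw":-1},
    {"dx":0.105,"dy":0.026,"dz":0,"ax":0,"ay":0,"az":0,"claw":-1},
    {"dx":0.132,"dy":0.026,"dz":0,"ax":0,"ay":0,"az":0,"claw":-1},
    {"dx":0.159,"dy":0.022,"dz":0,"ax":0,"ay":0,"az":0,"claw":-1},
    {"dx":0.186,"dy":0.016,"dz":0,"ax":0,"ay":0,"az":0,"claw":-1},
    {"dx":0.212,"dy":0.007,"dz":0,"ax":0,"ay":0,"az":0,"claw":-1},
    {"dx":0.236,"dy":-0.004,"dz":0,"ax":0,"ay":0,"az":0,"claw":-1},
    {"dx":0.26,"dy":-0.018,"dz":0,"ax":0,"ay":0,"az":0,"claw":-1},
  ],
)

```text
clock: 30.98
ee_pos: [0.6182, -0.1723, 0.1691]
tool_rot: [1.0, -0.0, -0.001, -0.0]
ft_force: [-8.0, 7.0, 9.7]
grip_width: 0.239
grasp_force: 52.6
```

Request:
move_arm(
  plan=[
    {"dx":0.025,"dy":-0.019,"dz":0,"ax":0,"ay":0,"az":0,"claw":-1},
    {"dx":0.047,"dy":-0.042,"dz":0,"ax":0,"ay":0,"az":0,"claw":-1},
    {"dx":0.067,"dy":-0.066,"dz":0,"ax":0,"ay":0,"az":0,"claw":-1},
    {"dx":0.084,"dy":-0.094,"dz":0,"ax":0,"ay":0,"az":0,"claw":-1},
    {"dx":0.097,"dy":-0.122,"dz":0,"ax":0,"ay":0,"az":0,"claw":-1},
    {"dx":0.106,"dy":-0.153,"dz":0,"ax":0,"ay":0,"az":0,"claw":-1},
    {"dx":0.112,"dy":-0.184,"dz":0,"ax":0,"ay":0,"az":0,"claw":-1},
    {"dx":0.114,"dy":-0.216,"dz":0,"ax":0,"ay":0,"az":0,"claw":-1},
    {"dx":0.112,"dy":-0.247,"dz":0,"ax":0,"ay":0,"az":0,"claw":-1},
    {"dx":0.105,"dy":-0.281,"dz":0,"ax":0,"ay":0,"az":0,"claw":-1},
  ],
)

```text
clock: 31.82
ee_pos: [0.645, -0.1028, 0.1692]
tool_rot: [1.0, -0.001, 0.0, 0.0]
ft_force: [2.4, -2.0, 3.1]
grip_width: 0.239
grasp_force: 52.1
```

Request:
move_arm(
  plan=[
    {"dx":0,"dy":0,"dz":0,"ax":0,"ay":0,"az":0,"claw":-1},
    {"dx":0,"dy":0,"dz":0,"ax":0,"ay":0,"az":0,"claw":-1},
    {"dx":0,"dy":0,"dz":0,"ax":0,"ay":0,"az":0,"claw":-1},
    {"dx":0,"dy":0,"dz":0,"ax":0,"ay":0,"az":0,"claw":-1},
    {"dx":0,"dy":0,"dz":0,"ax":0,"ay":0,"az":0,"claw":-1},
    {"dx":0,"dy":0,"dz":0,"ax":0,"ay":0,"az":0,"claw":-1},
    {"dx":0,"dy":0,"dz":0,"ax":0,"ay":0,"az":0,"claw":-1},
    {"dx":0,"dy":0,"dz":0,"ax":0,"ay":0,"az":0,"claw":-1},
    {"dx":0,"dy":0,"dz":0,"ax":0,"ay":0,"az":0,"claw":-1},
    {"dx":0,"dy":0,"dz":0,"ax":0,"ay":0,"az":0,"claw":-1},
  ],
)

```text
clock: 32.65
ee_pos: [0.645, -0.1028, 0.1692]
tool_rot: [1.0, -0.001, 0.0, -0.0]
ft_force: [1.2, 2.3, 6.4]
grip_width: 0.242
grasp_force: 52.1
```

```bash
python3 - <<'E'
from h import *
s=observe();print(s["ee_pos"],s["grasp_force"],s["ft_force"],s["joint_velocities"].round(3))
im=imaging.read_camera("wrist");im2=imaging.read_camera("top")
cv2.imwrite("pics/end.png",cv2.resize(np.hstack([im,im2])[:,:,::-1],(800,300)))
E
```

```text
[ 0.64496271 -0.10279527  0.1692003 ] 52.096379422873724 [1.20114202 2.27267956 6.36099594] [-0.001  0.001  0.001  0.001 -0.001 -0.001]
```

View pics/end.png

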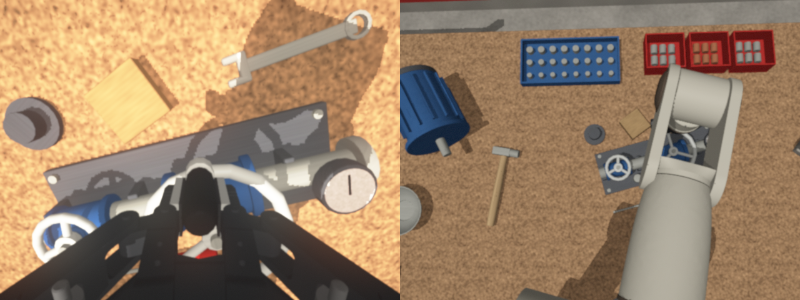

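The handle is held between the fingers (52 N), at the same place as the stop and two turns on. Nothing has shifted, and the arm later swept past that angle freely, so the block was the real stop.

```bash
python3 -c "
from station import ticket;print(ticket.job_done())"
```

```text
the job is handed in; nothing more can be done
None
```

The large wheel was closed against its stop and backed off two full turns by the measured handle position (within about 1°); the job is handed in with the gripper still holding the crank handle at about 52 N, and no verdict was returned.

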